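Latch the keeper bar and hold the length stop at its index

TASK

Get the little sawing jig ready: swing its raised keeper bar down over the board until the bar rests in its catch. Then squeeze the lock button on the head of the sprung length stop, draw the arm out along the scale until its pointer stands at the mark where the index clip is set, and finish holding the head still there in the gripper, because the arm springs back if let go. Leave the clip, the board and the things round the jig where they are.

Things in the scene. Friction and masses are not known exactly. Their poses are not given: they have to be found in the camera images.
- jig: Plywood base 315 x 170 x 12 mm screwed to the bench. Origin on the bench below the mouth of the square tube, on the tube's centre line. x = the way the stop arm draws out, y = across it, roughly towards the robot, z up. Base x -175..140, y -105..65; tube x -150..0, y -13..13, top z 34; scale strip in front x -13..137, y 36..56, top z 18, a mark every 10 mm from x 16.
- keeper_bar (a joint): Angle (rad) of the steel keeper bar about its hinge, which lies along jig x at the end away from the robot: 0 = level in its catch, pointing along jig +y over board and tube; grows as it is raised. Starts at 0.9 to 1.35 and stays where left by hinge friction (0.14 N m); 2 N near the tip moves it.
- bar_hinge (a point): Hinge axis of the keeper bar, in the middle of the bar's thickness: jig x -100, y -86, z 42. The bar is 18 mm wide and 8 mm thick; closed, its upper face is at z 46. The cheeks beside the hinge reach z 50.
- bar_tip (a point): Free end of the keeper bar, a 16 mm round knob, 128 mm from the hinge. The catch is a dark steel fork, its cheeks either side of the closed bar 113 to 125 mm from the hinge, top z 48; push on the bar 60 to 105 mm from the hinge to stay clear of it.
- stop_head (a point): Grey block 24 (jig x) x 30 (y) x 60 (z) mm on the end of the arm, origin at its centre, z 62; axes as the jig's. Black lock button on its +y face, cap at x -9..9, z -4..16 from here. Pinch across y, a finger on the button and one on the other side, 6 mm above this origin: 39 mm across, 33 squeezed. A thin stop blade sticks out to -y low down (z -35..-5, y -15..-65, x 10..14).
- stop_arm (a joint): Draw-out of the telescoping arm (m): 0 = parked (start), up to 0.100 to jig +x. A spring pulls it back, about 3 N parked rising to 5.5 N. While parked the lock pin blocks it, leaving 2 mm play, until the button is in by about 4.5 mm.
- lock_button (a joint): Lock button travel (m), 0 = out, 0.006 = fully in, pressed towards jig -y; its spring takes 2.4 N to start and 6 N to the end; a grip of 20 N holds it in. Once drawn out the tube keeps the pin in; it does not lock at other positions.
- pointer (a point): Tip of the dark pointer at the foot of the head, over the inner edge of the scale, z 26; moves with the head, at the head's x.
- index (a point): Tip of the dark index clip on the outer half of the scale strip, beside the marks, z 26; axes as the jig's. Its x shows the wanted mark, 35 to 85 mm beyond the parked pointer, not always on a line. The clip is 12 mm long in x, top z 31.
- board: Loose softwood offcut 50 x 120 x 22 mm lying on the jig's base behind the tube, under the keeper bar (jig x about -158..-38, y -70..-20, top z 34); origin at the centre of its underside.
- wax_tin: Bystander: loose round tin, 71 mm across, 74 mm high, beyond the jig; origin under its centre.
- tape_measure: Bystander: loose tape measure 38 x 83 x 72 mm beyond the jig; origin under its centre.
- mug: Bystander: loose mug 81 x 113 x 101 mm beyond the jig; origin under its centre.

How it is judged:
By the outcome, as a careful person would: the job done as asked, in the order asked, and still so for the second after the job is handed in, while the arm keeps its last pose, push and grip.
It also fails if it takes over 50 s, if anything falls off the work surface, if the arm or the gripper's body presses on something with over 40 N, if the wrist force passes 120 N, or if a joint passes its speed limit or range.

ROBOT

A 6-joint arm with a two-finger parallel gripper is mounted at the origin on a cart in front of the work surface, level with it; the furniture and walls round the work are solid. World frame = base frame: x ahead of the robot, y to its left, z up, the work surface at z = 0. Lengths are in m, angles in rad, forces in N, time in s.
With the tool pointing down it reaches from about 0.375 to 0.75 m from the base axis. Payload 9 kg.
Tool frame: the origin (TCP) lies on the centre line of the jaws, within the pads' length; the fingertips stand tcp_to_tips ahead of it and the grasp point (between the pads) lies 8 mm behind it (tcp_to_tips is the distance from the TCP to the fingertips, in m); x points along the fingers, y is the direction in which the jaws open and shut, and the axes are right-handed (so a half turn about x gives the same grasp; the last joint's range is limited). The gripper opens to 85 mm and grips with 20 to 120 N. Pads are 22 mm wide; open, the fingers measure 114 mm over their backs; the gripper's body (76 mm by 85 mm) begins 54 mm behind the grasp point. The pads swing forward as they close: fully open they stand 13 mm farther back than shut.
Start: joints at [-1.377, 0.104, 0.097, 1.564, 0, 1.353], TCP at [0.24, -0.55, 0.242] pointing down, gripper open.
Joint ranges: [-2.99, 2.99], [-0.84, 1.86], [-1.1, 1.16], [-1.84, 2.11], [-1.51, 1.56], [-3.14, 3.14]. Speed limits (rad/s): [2.22, 2.22, 2.57, 3.14, 3.14, 3.14].

INTERFACE

Orientations are given as a unit quaternion [w, x, y, z].
In Python, from bench import * gives the robot as it stands. The module is installed in compiled form; this text tells all that it offers.
- The arm moves only by the shell command python3 -m handwheel 'ROWS' [OPENING] [FORCE]. ROWS is JSON, a list of rows, each a list of 6 numbers: the shift along the tool's x, y, z in mm, then the turn, a rotation vector about the tool's x, y, z in degrees. In form: [[x, y, z, ax, ay, az], ...]. A call has 1 to 8 rows; each row is the pose to reach, as a shift and turn from the pose commanded when the call began, along the tool's axes at that moment; what a row does not reach only later rows make up. A row lasts 1/8 s, in which the tool goes at most 62.5 mm and 10.7 degrees, less where a joint would pass 70% of its speed; a pose out of reach is approached as far as the arm can. A call with a gripper value outside its range is refused whole. OPENING is the opening, from 0 (shut) to 1 (fully open), set as the call begins (- or left out, the last holds). The fingers move at their own pace and stop on an object; FORCE is the grip in N (left out, the last holds). Time passes only in rows, so rows that repeat a pose let the fingers close. It gives the time, the measured TCP pose, the force and the opening at its end, in the units of the state.
- get_obs(): the state, without advancing time (a new reading comes with each control period).
- grab_frame(name): name is "scene" or "top" or "wrist"; returns the picture (400x640x3 uint8, blue, green, red); there is no depth.
- camera_params(name): a dict with "fx", "fy", "cx", "cy" (pixels), "extrinsics" (4x4, takes a point from world to camera coordinates). Camera axes: x right, y up, looking along -z (the intrinsics and any distortion apply to the point x, -y, -z); pixel columns grow to the right and rows downward; lengths in m; the calibration is good to about 2 mm. A picture is of the moment at which its call begins: read the wrist's pose just before it. camera_params takes no time and is no camera call; for the wrist camera it gives the pose at the moment of the call.
- finish_job(): hands the job in, once; it reports no verdict.
Trained networks look in the newest picture that a camera, given by its name, has taken for a name from the list of things; names that differ only in an ending like _2 or _b are one class to them, and where a whole thing is asked for, a point or a joint stands for the part that bears it (a point fixed in the world has none). Each returns a list of dicts, best first, with "score" (0 to 1); they miss things now and then, are a little off and sometimes report something else, mostly with a low value. They report only what shows in the picture. A call takes as long as a camera call.
- look_for(name, camera): "xyz" ([x, y, z] in m, in world coordinates, good to about 4 mm: the middle of the surface that is visible of it).
- spot_point(name, camera): "xyz" ([x, y, z] in m, in world coordinates, good to about 4 mm: a listed point, or the origin of a listed thing).
The state is a dict: "time_s": time; "joints": joint angles; "joint_vel": joint speeds; "joint_efforts": joint torques, N m; "eef_pos": TCP position; "ee_rot": TCP orientation; "wrist_force": force on the tool from outside, world axes, zero at the start; "ft_torque": the same for the moment, N m; "finger_gap": opening from 0.0 (shut) to 1.0 (fully open).
Only numpy, scipy, OpenCV 4.12 (cv2) and the standard library are available. Lean on these libraries where they do the work, as an engineer would, in place of code of your own. Each camera call takes 0.05 s, during which the arm holds its last target. There are 200 camera calls.

## Working session

There is one attempt and no reset: what is moved stays moved. The work goes in short steps, Python scripts to look and compute and a shell command to move; the robot and the scene stay as the last step left them, time stands still between calls to the robot, and variables do not carry over. Pictures are saved under pics/ and viewed, about 8 in all and at most 12, crops included, and the job is handed in when it is done.

```bash
mkdir -p pics; python3 - <<'E'
from bench import *
import cv2,numpy as np
s=get_obs();print({k:np.round(v,3).tolist() for k,v in s.items()})
for c in("scene","top"):
    im=grab_frame(c);cv2.imwrite(f"pics/{c}0.png",im)
    p=camera_params(c);print(c,p)
    for n in("jig","bar_hinge","bar_tip","stop_head","pointer","index","board","wax_tin","tape_measure","mug"):
        print(n,[(np.round(d["xyz"],4).tolist(),round(d["score"],2)) for d in spot_point(n,c)[:2]])
E
```

```text
{'time_s': 0.0, 'joints': [-1.377, 0.105, 0.096, 1.564, -0.0, 1.353], 'joint_vel': [-0.0, -0.001, 0.001, 0.001, -0.001, 0.001], 'joint_efforts': [0.002, -55.693, 50.365, 0.017, -0.0, 0.0], 'eef_pos': [0.24, -0.55, 0.242], 'ee_rot': [-0.144, -0.692, -0.145, 0.692], 'wrist_force': [0.247, 0.707, -0.008], 'ft_torque': [-0.082, -0.049, 0.034], 'finger_gap': 0.997}
scene {'fx': 363.0215427411638, 'fy': 363.0215427411638, 'cx': 314.3272367155124, 'cy': 202.84684645422814, 'extrinsics': array([[ 0.86705488, -0.49787016, -0.01847017, -0.61734425],
       [ 0.27383873,  0.44527171,  0.85249367, -0.20426976],
       [-0.41620691, -0.74421664,  0.52241114, -0.67375404],
       [ 0.        ,  0.        ,  0.        ,  1.        ]])}
jig [([0.5002, -0.162, -0.0015], 0.57)]
bar_hinge [([0.611, -0.0931, 0.0414], 0.68), ([0.4003, -0.1956, 0.0237], 0.6)]
bar_tip [([0.5999, -0.1625, 0.1481], 0.65), ([0.4838, -0.1636, 0.0605], 0.4)]
stop_head [([0.4834, -0.1642, 0.062], 0.71), ([0.6092, -0.094, 0.0424], 0.55)]
pointer [([0.4808, -0.2022, 0.0268], 0.68)]
index [([0.3979, -0.1946, 0.0253], 0.41)]
board [
[... 335 characters left out ...]
.06629693],
       [ 0.98756676, -0.02788916,  0.15470647, -0.66003244],
       [-0.1545839 ,  0.00651183,  0.9879582 , -0.98611448],
       [ 0.        ,  0.        ,  0.        ,  1.        ]])}
jig [([0.5044, -0.1666, -0.0012], 0.95)]
bar_hinge [([0.6102, -0.088, 0.044], 0.94)]
bar_tip [([0.6007, -0.1623, 0.1432], 0.91)]
stop_head [([0.4834, -0.1603, 0.0634], 0.88)]
pointer [([0.4737, -0.2042, 0.0229], 0.9), ([0.5032, -0.1632, 0.0034], 0.34)]
index [([0.4006, -0.1939, 0.0287], 0.49)]
board [([0.6054, -0.1294, 0.0119], 0.85)]
wax_tin [([0.7517, -0.1164, -0.0008], 0.76)]
tape_measure [([0.7877, 0.0599, -0.0028], 0.7), ([0.485, -0.1605, 0.0658], 0.21)]
mug [([0.755, -0.2607, -0.0001], 0.74)]
```

View pictures.

```bash
cat > h.py <<'E'
from bench import *
import cv2,numpy as np
def proj(P,c,p=None):
    p=p or camera_params(c);E=p["extrinsics"];q=np.atleast_2d(P)@E[:3,:3].T+E[:3,3]
    return np.c_[p["fx"]*q[:,0]/-q[:,2]+p["cx"],p["fy"]*-q[:,1]/-q[:,2]+p["cy"]]
def unproj(uv,z,c,p=None):
    p=p or camera_params(c);E=p["extrinsics"];R=E[:3,:3];o=-R.T@E[:3,3]
    d=R.T@np.array([(uv[0]-p["cx"])/p["fx"],-(uv[1]-p["cy"])/p["fy"],-1]);return o+d*(z-o[2])/d[2]
E
python3 - <<'E'
import cv2
a=cv2.imread("pics/top0.png");b=cv2.imread("pics/scene0.png")
cv2.imwrite("pics/top0c.png",cv2.resize(a[120:380,250:520],None,fx=2.3,fy=2.3,interpolation=cv2.INTER_CUBIC))
E
```

```text
(no output)
```

View pics/top0.png

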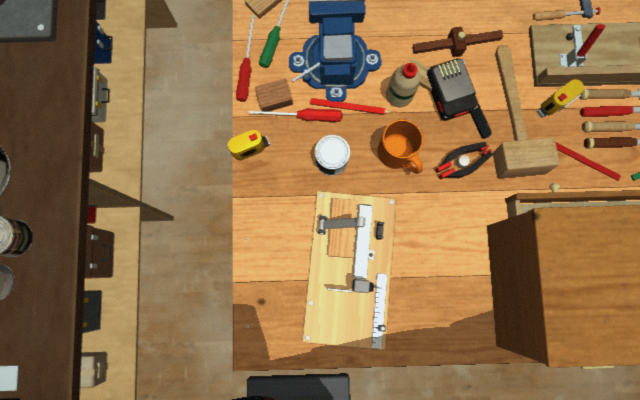

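View pics/scene0.png

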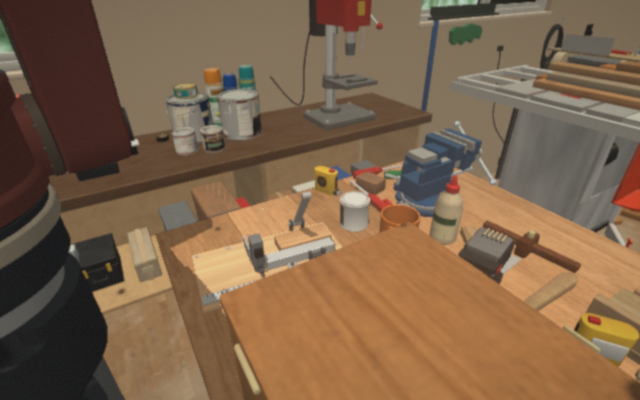

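View pics/top0c.png

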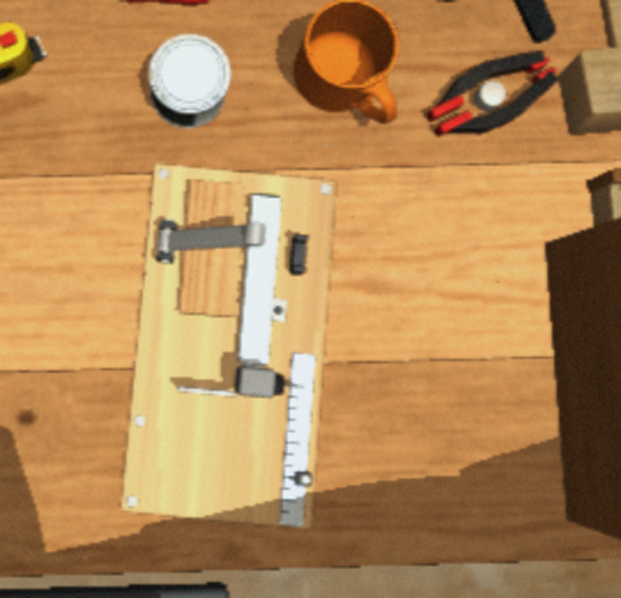

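```bash
cat >> h.py <<'E'
def fit(A,B):
    a,b=A-A.mean(0),B-B.mean(0);t=np.arctan2((a[:,0]*b[:,1]-a[:,1]*b[:,0]).sum(),(a*b).sum())
    R=np.array([[np.cos(t),-np.sin(t)],[np.sin(t),np.cos(t)]]);return t,R,B.mean(0)-R@A.mean(0)
E
python3 - <<'E'
import bench
print([k for k in dir(bench) if not k.startswith('_')], getattr(bench,'tcp_to_tips',None))
from h import *
uv=np.array([(157,164),(336,180),(310,527),(123,510)])/2.3+[250,120]
J=np.array([(-175,-105),(-175,65),(140,65),(140,-105)])/1e3
W=np.array([unproj(u,.012,"top")[:2] for u in uv]);t,R,o=fit(J,W)
print(np.degrees(t),o,"res mm",np.round((J@R.T+o-W)*1e3,1).tolist())
P=np.array([(.61,-.09,.042),(.6003,-.1624,.1455),(.4834,-.162,.0627),(.477,-.2035,.025),(.4,-.1942,.027),(.6075,-.131,.0)])
print(np.c_[(P[:,:2]-o)@R,P[:,2]].round(4))
from scipy.spatial.transform import Rotation as Ro
q=get_obs()["ee_rot"];print(Ro.from_quat(np.r_[q[1:],q[0]]).as_matrix().round(3))
np.savez("jig.npz",t=t,R=R,o=o)
# clip and pointer pixel
for n,c,z in(("idx",(303,480),.028),("ptrhead",(258,380),.092)):
    w=unproj(np.array(c)/2.3+[250,120],z,"top");print(n,w,(w[:2]-o)@R)
E
```

```text
['PlanningError', 'camera_params', 'finish_job', 'get_obs', 'grab_frame', 'look_for', 'spot_point', 'tcp_to_tips'] 0.011
172.9076575633533 [ 0.50133787 -0.16667441] res mm [[2.1, 2.0], [0.8, -1.8], [-2.3, -2.1], [-0.6, 1.9]]
[[-0.0984 -0.0895  0.042 ]
 [-0.0977 -0.0165  0.1455]
 [ 0.0184 -0.0024  0.0627]
 [ 0.0196  0.0395  0.025 ]
 [ 0.0972  0.0398  0.027 ]
 [-0.1009 -0.0485  0.    ]]
[[-0.     0.4   -0.916]
 [-0.    -0.916 -0.4  ]
 [-1.     0.     0.   ]]
idx [ 0.398768   -0.20561084  0.028     ] [0.09697762 0.05130269]
ptrhead [ 0.48684848 -0.16427689  0.092     ] [ 0.01467455 -0.00059019]
```

```bash
python3 -m handwheel '[[-30,-15,-8,0,0,0],[-60,-60,-32,0,0,0],[-60,-105,-60,5,0,0],[-60,-150,-86,13,0,0],[-60,-190,-110,22,0,0],[-60,-217,-127,30.7,0,0],[-60,-217,-127,30.7,0,0],[-60,-217,-127,30.7,0,0]]' 0 40
python3 - <<'E'
from h import *
from scipy.spatial.transform import Rotation as Ro
d=np.load("jig.npz");o=d["o"]+[0,.002];R=d["R"]
s=get_obs();q=s["ee_rot"];M=Ro.from_quat(np.r_[q[1:],q[0]]).as_matrix();print(s["eef_pos"],M.round(3),s["joints"])
for th,r in((.957,85),(.957,70),(.5,85),(0,85)):
    y=-86+r*np.cos(th);z=42+r*np.sin(th)+4
    w=np.r_[R@[-.1,y/1e3]+o,z/1e3];print(th,r,y,z,"contact shift from TCP, tool mm",((w-s["eef_pos"])@M*1e3).round(1))
p=camera_params("top")
for u in((487,228),(500,350),(550,205)): print([unproj(u,z,"top").round(3) for z in(0,.25)])
E
```

```text
time_s: 2.1
eef_pos: [0.2697, -0.3007, 0.3024]
ee_rot: [-0.043, 0.706, -0.043, -0.706]
wrist_force: [-0.4, 0.9, -0.5]
finger_gap: 0.002
[ 0.26972608 -0.30069061  0.30239243] [[ 0.    -0.122 -0.993]
 [-0.001 -0.993  0.122]
 [-1.     0.001 -0.   ]] [-1.16611445e+00 -4.71005080e-01 -3.03401549e-01  1.73756685e+00
 -1.71517938e-04  2.09747776e+00]
0.957 85 -37.04212701849521 115.4847225879678 contact shift from TCP, tool mm [ 186.8 -200.2 -313.4]
0.957 70 -45.681751662290175 103.2227127195029 contact shift from TCP, tool mm [ 199.1 -208.9 -313.4]
0.5 85 -11.405482239318317 86.75117078135725 contact shift from TCP, tool mm [ 215.6 -174.6 -313.3]
0 85 -1.0 46.0 contact shift from TCP, tool mm [ 256.3 -164.2 -313.3]
[array([ 0.598, -0.443,  0.   ]), array([ 0.575, -0.359,  0.25 ])]
[array([ 0.347, -0.45 ,  0.   ]), array([ 0.382, -0.364,  0.25 ])]
[array([ 0.644, -0.583,  0.   ]), array([ 0.61 , -0.465,  0.25 ])]
```

```bash
python3 -m handwheel '[[20,-40,-50,0,0,0],[40,-80,-95,0,0,0],[60,-120,-140,0,0,0],[80,-155,-190,0,0,0],[100,-190,-235,0,0,0],[120,-215,-280,0,0,0],[131,-220,-313,0,0,0],[131,-220,-313,0,0,0]]'
python3 - <<'E'
from h import *
print(get_obs()["eef_pos"])
cv2.imwrite("pics/w1.png",grab_frame("wrist"))
for n in("bar_tip","bar_hinge"):print(n,spot_point(n,"wrist")[:1])
im=grab_frame("scene")[130:300,180:400];cv2.imwrite("pics/s1.png",cv2.resize(im,None,fx=2.5,fy=2.5))
a=cv2.imread("pics/w1.png");b=cv2.resize(cv2.imread("pics/s1.png"),(518,400));cv2.imwrite("pics/m1.png",cv2.resize(np.hstack([a,b]),(800,276)))
E
```

```text
time_s: 3.1
eef_pos: [0.6082, -0.1207, 0.1679]
ee_rot: [0.044, -0.704, 0.043, 0.707]
wrist_force: [-0.8, 0.3, 0.2]
finger_gap: -0.004
[ 0.60817811 -0.12066062  0.16791789]
bar_tip [{'xyz': [0.6028, -0.1637, 0.149], 'score': 0.77}]
bar_hinge [{'xyz': [0.6111, -0.0935, 0.0464], 'score': 0.93}]
```

View pics/m1.png

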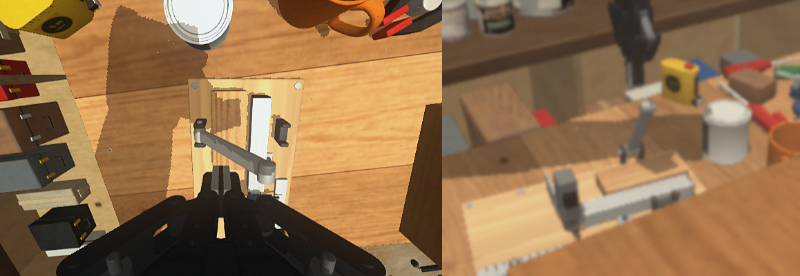

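```bash
python3 -m handwheel '[[25,0,0,0,0,0],[45,0,0,0,0,0],[55,6,0,0,0,0],[63,14,0,0,0,0],[70,21,0,0,0,0],[80,27,0,0,0,0],[91,32,0,0,0,0],[91,32,0,0,0,0]]'
python3 - <<'E'
from h import *
s=get_obs();print(s["eef_pos"],s["wrist_force"]);grab_frame("top");grab_frame("wrist")
for c in("top","wrist"):
  for n in("bar_tip","stop_head"):print(c,n,spot_point(n,c)[:1])
E
```

```text
time_s: 4.3
eef_pos: [0.6028, -0.1524, 0.0789]
ee_rot: [0.044, -0.705, 0.044, 0.706]
wrist_force: [0.2, 0.1, -0.0]
finger_gap: -0.0
[ 0.60279738 -0.15244513  0.078925  ] [ 0.17635716  0.07437714 -0.03553769]
top bar_tip []
top stop_head []
wrist bar_tip [{'xyz': [0.5977, -0.2141, 0.081], 'score': 0.78}]
wrist stop_head []
```

```bash
python3 -m handwheel '[[6,2,0,0,0,0],[12,4,0,0,0,0],[17,5,0,0,0,0],[20,5,0,0,0,0],[22,5,0,0,0,0],[22,5,0,0,0,0]]'; python3 -m handwheel '[[1,0,0,0,0,0],[2,0,0,0,0,0],[2,0,0,0,0,0]]'
```

```text
time_s: 5.35
eef_pos: [0.6028, -0.1572, 0.0581]
ee_rot: [0.044, -0.706, 0.044, 0.706]
wrist_force: [0.6, -0.5, 0.6]
finger_gap: -0.001
time_s: 5.72
eef_pos: [0.6031, -0.1574, 0.057]
ee_rot: [-0.044, 0.706, -0.044, -0.706]
wrist_force: [-2.8, 0.9, 5.3]
finger_gap: -0.004
```

```bash
python3 -m handwheel '[[1,0,0,0,0,0],[2,0,0,0,0,0],[2,0,0,0,0,0]]'; python3 -m handwheel '[[-6,0,0,0,0,0],[-40,0,0,0,0,0],[-80,0,20,0,0,0],[-115,0,60,0,0,0],[-115,0,120,0,0,0],[-115,0,120,0,0,0],[-115,0,120,0,0,0]]' 0.75 40
python3 - <<'E'
from h import *
for c in("top","wrist"):
  cv2.imwrite(f"pics/{c}2.png",grab_frame(c))
  for n in("bar_tip","bar_hinge","stop_head","pointer","index","board"):print(c,n,[(d["xyz"],d["score"]) for d in spot_point(n,c)[:1]])
s=get_obs();print(s["eef_pos"])
a=cv2.imread("pics/top2.png")[170:360,290:420];b=cv2.imread("pics/wrist2.png")
cv2.imwrite("pics/m2.png",np.hstack([cv2.resize(a,(274,400),interpolation=cv2.INTER_CUBIC),b[:,80:560]]))
E
```

```text
time_s: 6.1
eef_pos: [0.6031, -0.1574, 0.0569]
ee_rot: [-0.043, 0.706, -0.044, -0.705]
wrist_force: [-9.6, 3.7, 20.4]
finger_gap: 0.0
time_s: 6.98
eef_pos: [0.4842, -0.1427, 0.1697]
ee_rot: [-0.044, 0.706, -0.044, -0.705]
wrist_force: [0.3, 1.0, -0.2]
finger_gap: 0.749
top bar_tip [([0.5886, -0.2191, 0.0375], 0.86)]
top bar_hinge [([0.6106, -0.0889, 0.0438], 0.75)]
top stop_head []
top pointer [([0.7563, -0.2641, -0.0017], 0.56)]
top index []
top board [([0.7565, -0.2599, -0.0035], 0.7)]
wrist bar_tip [([0.5971, -0.2174, 0.0431], 0.97)]
wrist bar_hinge [([0.6122, -0.0888, 0.0476], 0.62)]
wrist stop_head [([0.4845, -0.1619, 0.0688], 0.83)]
wrist pointer [([0.483, -0.2013, 0.0321], 0.85)]
wrist index [([0.3988, -0.1974, 0.025], 0.51)]
wrist board [([0.6074, -0.1302, 0.013], 0.92)]
[ 0.48389545 -0.14248809  0.16929131]
```

View pics/m2.png

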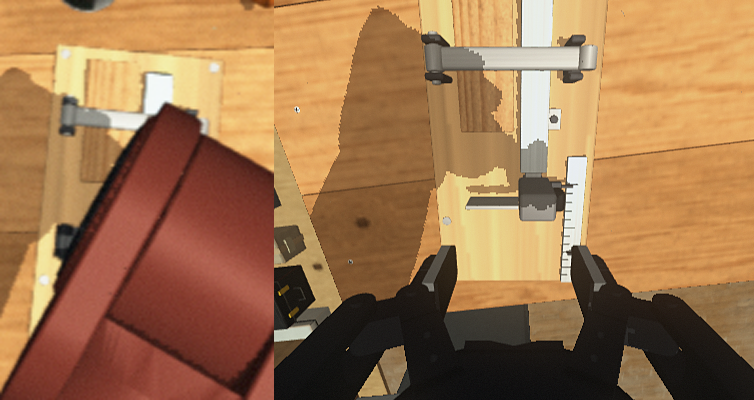

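```bash
python3 -m handwheel '[[20,21,-6.5,0,0,0],[40,21,-6.5,0,0,0],[60,21,-6.5,0,0,0],[60,21,-6.5,0,0,0],[60,21,-6.5,0,0,0]]'
python3 - <<'E'
from h import *
im=grab_frame("wrist");s=get_obs();print(s["eef_pos"])
for n in("stop_head","pointer","index","bar_tip"):print(n,[(d["xyz"],d["score"]) for d in spot_point(n,"wrist")[:1]])
cv2.imwrite("pics/w3.png",im)
E
```

```text
time_s: 8.3
eef_pos: [0.4878, -0.1638, 0.1098]
ee_rot: [-0.044, 0.706, -0.044, -0.706]
wrist_force: [0.0, 0.1, 0.5]
finger_gap: 0.748
[ 0.48809173 -0.16404506  0.11009758]
stop_head [([0.4868, -0.161, 0.0645], 0.56)]
pointer [([0.4797, -0.1989, 0.0303], 0.76)]
index [([0.3983, -0.1961, 0.024], 0.75)]
bar_tip [([0.5914, -0.2192, 0.0434], 0.65)]
```

View pics/w3.png

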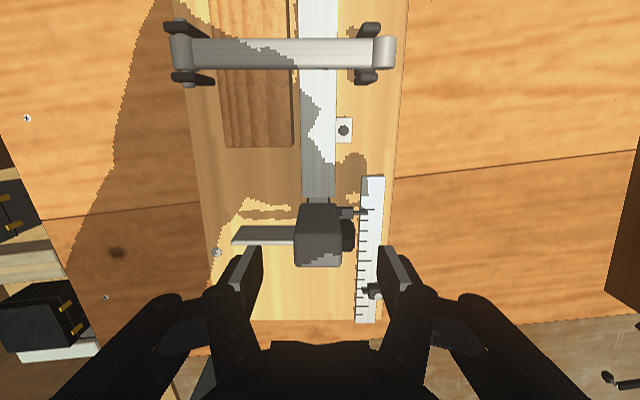

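```bash
python3 -m handwheel '[[15,0,0,0,0,0],[30,0,0,0,0,0],[42,0,0,0,0,0],[51,0,0,0,0,0],[51,0,0,0,0,0]]'
python3 -m handwheel '[[0,0,0,0,0,0],[0,0,0,0,0,0],[0,0,0,0,0,0],[0,0,0,0,0,0],[0,0,0,0,0,0],[0,0,0,0,0,0],[0,0,0,0,0,0],[0,0,0,0,0,0]]' 0 45
```

```text
time_s: 9.18
eef_pos: [0.4872, -0.1638, 0.0573]
ee_rot: [0.044, -0.705, 0.044, 0.706]
wrist_force: [-0.2, -0.3, 0.2]
finger_gap: 0.755
time_s: 10.18
eef_pos: [0.4883, -0.164, 0.0594]
ee_rot: [-0.044, 0.706, -0.044, -0.705]
wrist_force: [-0.9, 4.9, 6.3]
finger_gap: 0.38
```

```bash
python3 -m handwheel '[[0,0,4,0,0,0],[0,0,10,0,0,0],[0,0,18,0,0,0],[0,0,25,0,0,0],[0,0,30,0,0,0],[0,0,30,0,0,0]]'
python3 - <<'E'
from h import *
for c in("wrist","top"):
  cv2.imwrite(f"pics/{c}4.png",grab_frame(c))
  for n in("stop_head","pointer","index","bar_tip"):print(c,n,[(d["xyz"],d["score"]) for d in spot_point(n,c)[:1]])
p=camera_params("wrist");np.savez("w4.npz",**p)
E
```

```text
time_s: 10.92
eef_pos: [0.4589, -0.1604, 0.0594]
ee_rot: [-0.044, 0.707, -0.044, -0.705]
wrist_force: [3.3, 4.7, 3.0]
finger_gap: 0.378
wrist stop_head [([0.4586, -0.1576, 0.0682], 0.59)]
wrist pointer [([0.4504, -0.1956, 0.0327], 0.87)]
wrist index []
wrist bar_tip []
top stop_head []
top pointer []
top index []
top bar_tip [([0.5929, -0.2188, 0.0368], 0.81)]
```

View pics/wrist4.png

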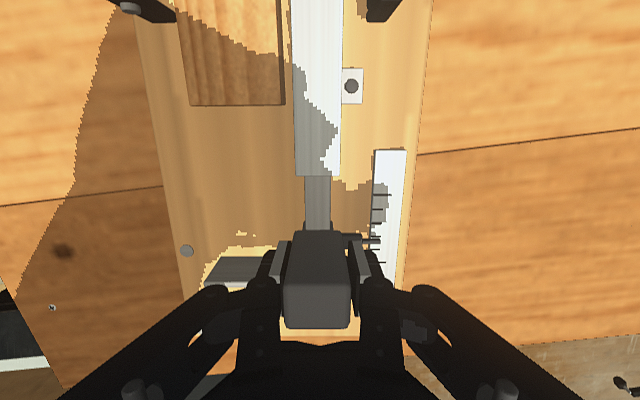

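```bash
python3 - <<'E'
import cv2,numpy as np
a=cv2.imread("pics/w3.png")[170:330,330:410];b=cv2.imread("pics/wrist2.png")[150:290,618:678] if 0 else cv2.imread("pics/wrist2.png")[150:290,355:415]
c=cv2.imread("pics/top0.png")[265:350,360:400]
f=lambda x,k:cv2.resize(x,None,fx=k,fy=k,interpolation=cv2.INTER_CUBIC)
A,B,C=f(a,3.75),f(b,4),f(c,7)
H=600;P=[cv2.copyMakeBorder(x[:H],0,max(0,H-x.shape[0]),0,6,0,value=(0,0,255)) for x in(A,B,C)]
m=np.hstack(P)[:,:800];print(m.shape,[x.shape for x in P]);cv2.imwrite("pics/m5.png",m)
E
```

```text
(600, 800, 3) [(600, 306, 3), (600, 246, 3), (600, 286, 3)]
```

View pics/m5.png

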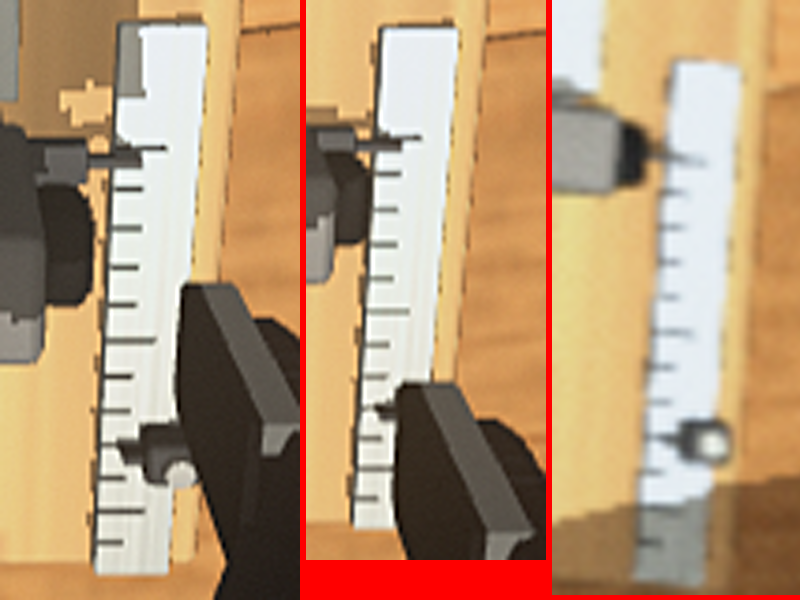

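```bash
python3 - <<'E'
from h import *
d=np.load("jig.npz");R=d["R"]
w4=dict(np.load("w4.npz"));e4=np.array([.4589,-.1604,.0594])
def wp(pos):
    p=dict(w4);E=p["extrinsics"].copy();E[:3,3]-=E[:3,:3]@(np.array(pos)-e4);p["extrinsics"]=E;return p
def run(name,p,ox,oy,k,marks,pts):
    X=np.array([m[0] for m in marks]);u=[(ox+a/k,oy+b/k) for _,a,b in marks]
    ex=R[:,0];s=np.array([unproj(q,.018,0,p)[:2]@ex for q in u])*1e3
    b,a=np.polyfit(s,X,1);print(name,"scale",b.round(3),"res",(a+b*s-X).round(1))
    for n,x,y in pts:
        w=unproj((ox+x/k,oy+y/k),.026,0,p);print("  ",n,round(a+w[:2]@ex*1e3*1,1) if 0 else round(a+b*(w[:2]@ex)*1e3,1))
xs=[16,26,36,46,56,66,76,86,106,116,126]
ys=[148,188,228,267,305,341,376,411,478,511,542]
run("w3",wp([.48809,-.16405,.1101]),330,170,3.75,[(x,118-23*(y-148)/394,y) for x,y in zip(xs,ys)],[("idx",120,449),("ptr",140,160)])
ys=[137,173,209,244,278,312,344,376,438,468,498]
run("w2",wp([.48389545,-.14248809,.16929]),355,150,4,[(x,70-20*(y-137)/361,y) for x,y in zip(xs,ys)],[("idx",74,408),("ptr",90,143)])
ys=[160,191,226,262,297,332,367,402,470,506,540]
run("top",camera_params("top"),360,265,7,[(x,115-30*(y-160)/380,y) for x,y in zip(xs,ys)],[("idx",128,438),("ptr",112,154)])
E
python3 - <<'E'
import cv2
a=cv2.imread("pics/wrist4.png")[140:280,340:420]
cv2.imwrite("pics/w4c.png",cv2.resize(a,None,fx=4,fy=4,interpolation=cv2.INTER_CUBIC))
E
```

```text
w3 scale 0.997 res [-0.1 -0.2 -0.   0.1  0.3  0.1 -0.1 -0.  -0.1  0.1 -0.1]
   idx 91.3
   ptr 15.8
w2 scale 0.999 res [-0.1 -0.1 -0.   0.1  0.   0.2  0.   0.  -0.1 -0.1 -0. ]
   idx 91.8
   ptr 15.4
top scale 1.005 res [ 0.4 -0.6 -0.4  0.   0.2  0.3  0.3  0.4 -0.2  0.  -0.3]
   idx 95.1
   ptr 14.7
```

View pics/w4c.png

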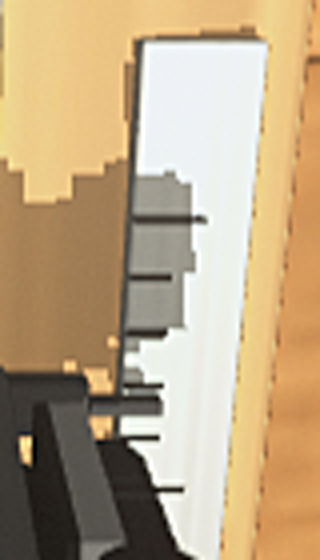

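```bash
python3 -m handwheel '[[0,0,8,0,0,0],[0,0,16,0,0,0],[0,0,24,0,0,0],[0,0,32,0,0,0],[0,0,38,0,0,0],[0,0,42,0,0,0],[0,0,44,0,0,0],[0,0,44,0,0,0]]'
python3 - <<'E'
from h import *
im=grab_frame("wrist");p=camera_params("wrist");np.savez("w6.npz",im=im,**p);print(get_obs()["eef_pos"])
for n in("stop_head","pointer","index"):print(n,[(d["xyz"],d["score"]) for d in spot_point(n,"wrist")[:1]])
s=grab_frame("scene")
for n in("stop_head","pointer","index"):print(n,[(d["xyz"],d["score"]) for d in spot_point(n,"scene")[:1]])
f=lambda x,k:cv2.resize(x,None,fx=k,fy=k,interpolation=cv2.INTER_CUBIC)
cv2.imwrite("pics/w6.png",np.hstack([f(im[110:280,340:440],3.5),f(s[235:321,180:288],6)[:,:450][:510]][:1]+[cv2.resize(f(s[225:325,170:290],4),(450,595))]))
E
```

```text
time_s: 12.42
eef_pos: [0.4155, -0.155, 0.0594]
ee_rot: [-0.044, 0.707, -0.044, -0.705]
wrist_force: [5.8, 4.7, 2.2]
finger_gap: 0.376
[ 0.41555442 -0.15508922  0.05942313]
stop_head [([0.4116, -0.1517, 0.0687], 0.85)]
pointer [([0.4091, -0.1908, 0.0303], 0.71)]
index [([0.3998, -0.1964, 0.0253], 0.65)]
stop_head [([0.4138, -0.1556, 0.0596], 0.63)]
pointer [([0.4075, -0.195, 0.0285], 0.78)]
index [([0.3994, -0.1917, 0.0249], 0.55)]
```

View pics/w6.png

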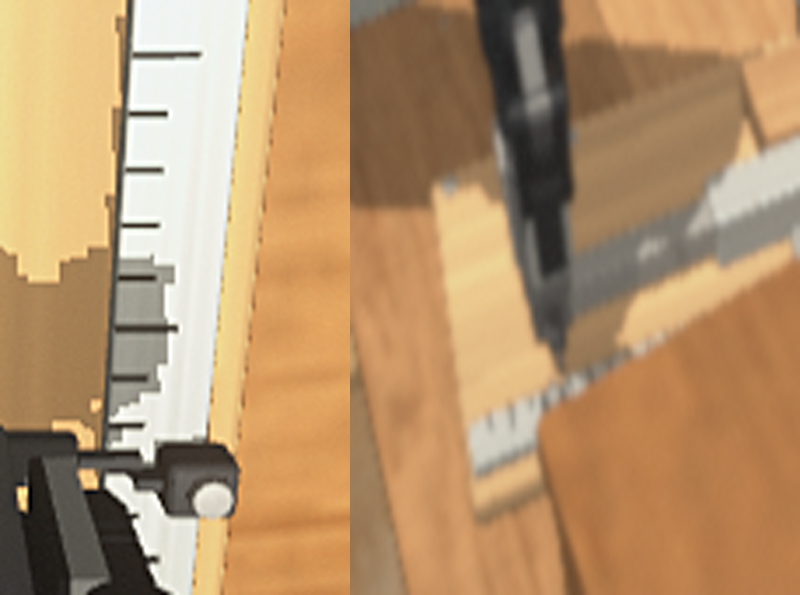

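```bash
python3 -m handwheel '[[0,0,1.5,0,0,0],[0,0,3,0,0,0],[0,0,3,0,0,0],[0,0,3,0,0,0]]'
python3 - <<'E'
from h import *
im=grab_frame("wrist");p=camera_params("wrist");np.savez("w7.npz",im=im,**p);print(get_obs()["eef_pos"])
for n in("pointer","index"):print(n,[(d["xyz"],d["score"]) for d in spot_point(n,"wrist")[:1]])
old=np.load("w6.npz")["im"]
f=lambda x:cv2.resize(x[225:270,360:410],None,fx=8,fy=12,interpolation=cv2.INTER_NEAREST)
cv2.imwrite("pics/w7.png",np.hstack([f(old),f(im)]))
E
```

```text
time_s: 13.32
eef_pos: [0.4126, -0.1547, 0.0594]
ee_rot: [-0.044, 0.707, -0.044, -0.705]
wrist_force: [5.5, 4.9, 3.3]
finger_gap: 0.38
[ 0.41261129 -0.15469311  0.05939784]
pointer [([0.4052, -0.1932, 0.0319], 0.9)]
index [([0.3987, -0.1982, 0.024], 0.89)]
```

View pics/w7.png

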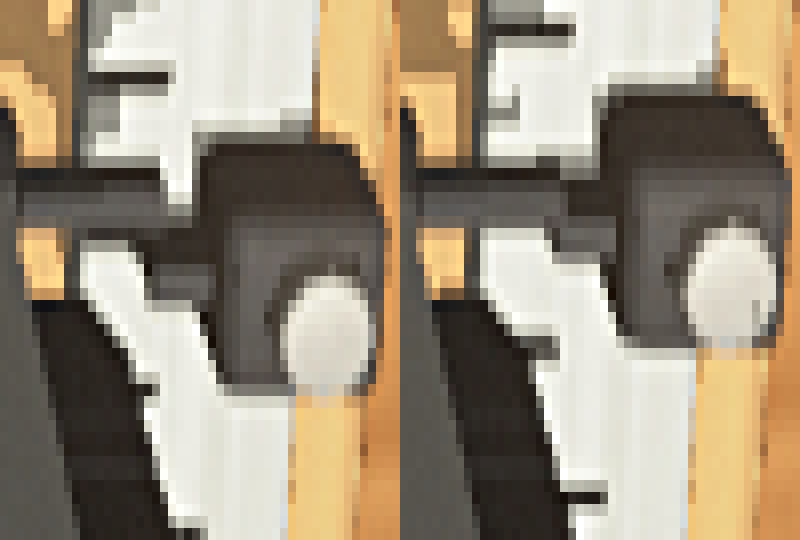

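```bash
python3 - <<'E'
from h import *
p=dict(np.load("w7.npz"));im=p.pop("im");ex=np.load("jig.npz")["R"][:,0]
g=lambda X,Y,z:unproj((360+X/8-.5,225+Y/12-.5),z,0,p)[:2]@ex*1e3
m=(g(130,30,.018)-86, g(185,497,.018)-116)   # marks nearest in right panel (86? 116)
print("mark offsets",m, "spacing check", g(185,497,.018)-g(130,30,.018), g(150,345,.018)-g(130,30,.018))
for z in(.018,.022,.024,.025,.026,.027,.028,.030,.031):
    print(z,"ptr side-top/edge/bot",[round(g(130,y,z)-m[0],1) for y in(168,190,228)],"nose",[round(g(185,y,z)-m[0],1) for y in(180,228,256)],"body",[round(g(300,y,z)-m[0],1) for y in(95,182,345)])
E
```

```text
mark offsets (np.float64(-518.5337908769318), np.float64(-518.2897660932585)) spacing check 30.24402478367324 20.07172562994208
0.018 ptr side-top/edge/bot [np.float64(94.6), np.float64(96.0), np.float64(98.5)] nose [np.float64(95.4), np.float64(98.5), np.float64(100.3)] body [np.float64(90.0), np.float64(95.5), np.float64(106.1)]
0.022 ptr side-top/edge/bot [np.float64(92.7), np.float64(94.0), np.float64(96.4)] nose [np.float64(93.4), np.float64(96.4), np.float64(98.2)] body [np.float64(88.2), np.float64(93.5), np.float64(103.8)]
0.024 ptr side-top/edge/bot [np.float64(91.7), np.float64(93.0), np.float64(95.4)] nose [np.float64(92.4), np.float64(95.4), np.float64(97.1)] body [np.float64(87.2), np.float64(92.5), np.float64(102.7)]
0.025 ptr side-top/edge/bot [np.float64(91.2), np.float64(92.5), np.float64(94.8)] nose [np.float64(91.9), np.float64(94.9), np.float64(96.6)] body [np.float64(86.8), np.float64(92.0), np.float64(102.2)]
0.026 ptr side-top/edge/bot [np.float64(90.7), np.float64(92.0), np.float64(94.3)] nose [np.float64(91.4), np.float64(94.3), np.float64(96.1)] body [np.flo
[... 161 characters left out ...]
oat64(93.8), np.float64(95.5)] body [np.float64(85.8), np.float64(91.0), np.float64(101.0)]
0.028 ptr side-top/edge/bot [np.float64(89.7), np.float64(91.0), np.float64(93.3)] nose [np.float64(90.4), np.float64(93.3), np.float64(95.0)] body [np.float64(85.4), np.float64(90.5), np.float64(100.5)]
0.03 ptr side-top/edge/bot [np.float64(88.7), np.float64(90.0), np.float64(92.3)] nose [np.float64(89.4), np.float64(92.3), np.float64(94.0)] body [np.float64(84.4), np.float64(89.5), np.float64(99.4)]
0.031 ptr side-top/edge/bot [np.float64(88.2), np.float64(89.5), np.float64(91.8)] nose [np.float64(88.9), np.float64(91.8), np.float64(93.4)] body [np.float64(84.0), np.float64(89.0), np.float64(98.8)]
```

```bash
python3 -m handwheel '[[0,0,0.8,0,0,0],[0,0,1.6,0,0,0],[0,0,1.6,0,0,0],[0,0,1.6,0,0,0],[0,0,1.6,0,0,0],[0,0,1.6,0,0,0]]'
python3 - <<'E'
from h import *
im=grab_frame("wrist");np.savez("w8.npz",im=im,**camera_params("wrist"));print(get_obs()["eef_pos"])
for n in("pointer","index","bar_tip"):print(n,[(d["xyz"],d["score"]) for d in spot_point(n,"wrist")[:1]])
grab_frame("top");print([(d["xyz"],d["score"]) for d in spot_point("bar_tip","top")[:1]])
f=lambda x,k,l:cv2.resize(x,None,fx=k,fy=l,interpolation=cv2.INTER_NEAREST)
cv2.imwrite("pics/w8.png",np.hstack([f(im[225:270,360:410],8,12),cv2.resize(im,(400,540))]))
E
```

```text
time_s: 14.22
eef_pos: [0.4111, -0.1545, 0.0594]
ee_rot: [-0.044, 0.707, -0.044, -0.705]
wrist_force: [3.9, 4.6, 3.4]
finger_gap: 0.373
[ 0.41108575 -0.15451624  0.05944065]
pointer [([0.4048, -0.1915, 0.0296], 0.87)]
index [([0.401, -0.1945, 0.0247], 0.75)]
bar_tip []
[([0.5924, -0.2186, 0.0389], 0.87)]
```

View pics/w8.png

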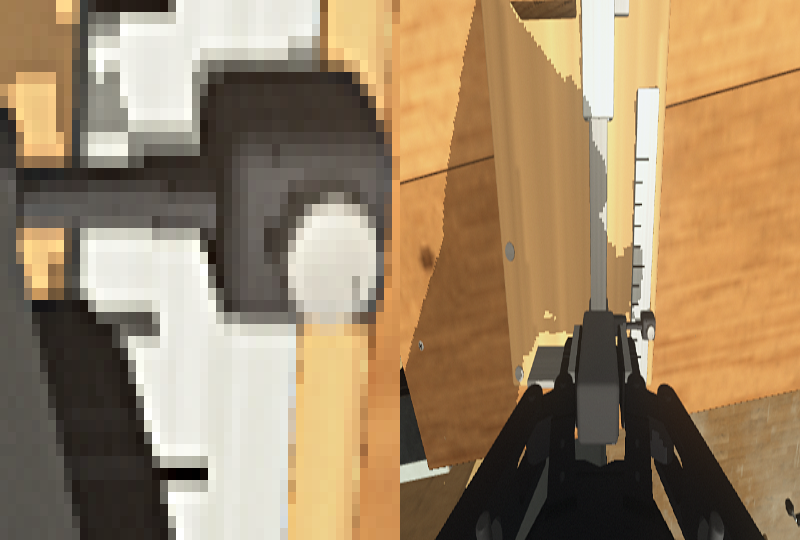

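```bash
python3 -c "
from bench import *
s=get_obs();print(s['time_s'],s['finger_gap'],s['wrist_force']);print(finish_job())"
```

```text
14.525 0.37414581982761574 [4.93660001 4.64092321 4.34007617]
the job is handed in; nothing more can be done
None
```

The job is handed in at 14.5 s. The keeper bar is down in its catch, and the gripper is still holding the stop head with the pointer at the index clip.

- **Keeper bar:** I pushed it down with the closed fingers until it stopped firmly, at about 20 N. The wrist picture showed it lying between the catch cheeks, with the tip detected at about z 43 mm.
- **Length stop:** I gripped the head across the lock button at 45 N. The opening of about 32 mm shows the button is pressed in. I then drew the arm out about 78 mm in steps, so the pointer stands at roughly x 94 on the scale.
- **Last picture:** The pointer and the clip's nose line up to within about 0.5–1 mm in the wrist close-up. The grip was steady, with wrist forces under 5 N on each axis.

**Checks that disagreed:**
- The detection network still put the index about 3 mm beyond the pointer, which is within its roughly 4 mm error.
- A coarse reading of the first top picture put the index at x 95 rather than 94.
- I went with the direct close-up comparison over both of these.

I made no separate final check of the clip, the board or the things round the jig. No unexpected contact force showed up in the readings at the end of each move.

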